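Issue the long key paddle from the tip-up key rack

ROBOT

A 6-joint arm with a two-finger parallel gripper is mounted at the origin on the work surface. World frame = base frame: x ahead of the robot, y to its left, z up, the work surface at z = 0. Lengths are in m, angles in rad, forces in N, time in s.
With the tool pointing down it reaches from about 0.35 to 0.775 m from the base axis. Payload 7.3 kg.
Tool frame: the origin (TCP) lies at the very end of the fingers, on their centre line; the grasp point (between the pads) lies 19 mm behind it (robot.hold_point_z is the distance from the TCP to the grasp point, in m); z points along the fingers, y is the direction in which the jaws open and shut (so a half turn about z gives the same grasp; the last joint's range is limited). The gripper opens to 92 mm and grips with 3 to 60 N. Pads are 19 mm wide; open, the fingers measure 130 mm over their backs; the gripper's body (75 mm by 190 mm) begins 47 mm behind the grasp point.
Start: joints at [1.002, 0.342, 1.524, -0, 1.275, -0.146], TCP at [0.215, 0.479, 0.227] pointing down, gripper open.
Joint ranges: [-2.53, 2.53], [-0.77, 2.02], [0.04, 2.7], [-1, 4.14], [0.28, 2.66], [-3.11, 3.11]. Speed limits (rad/s): [2.57, 2.57, 3.14, 3.14, 3.14, 3.14].

INTERFACE

Orientations are given as [roll, pitch, yaw] about the fixed x, y, z axes, in that order (R = Rz(yaw) Ry(pitch) Rx(roll)).
In Python, from cell import monitor, viewer, robot gives the robot as it stands.
- The arm moves only by the tool move_arm, never from a script. Its argument "deltas" is a list of rows, each an object of numbers: "x", "y", "z": the shift along the tool's x, y, z in m; "wx", "wy", "wz": the turn, a rotation vector about the tool's x, y, z in degrees; "hand": the opening, from 0 (shut) to 1 (fully open). In form: [{"x": .., "y": .., "z": .., "wx": .., "wy": .., "wz": .., "hand": ..}, ...]. A call has 1 to 8 rows; each row is the pose to reach, as a shift and turn from the pose commanded when the call began, along the tool's axes at that moment; what a row does not reach only later rows make up. A row lasts 1/8 s, in which the tool goes at most 62.5 mm and 10.7 degrees, less where a joint would pass 70% of its speed; a pose out of reach is approached as far as the arm can. A call with a gripper value outside its range is refused whole. The fingers move at their own pace and stop on an object; "grip_force" is the grip in N (left out, the last holds). Time passes only in rows, so rows that repeat a pose let the fingers close. It gives the time, the measured TCP pose, the force and the opening at its end, in the units of the state.
- monitor.observe(): the state, without advancing time (a new reading comes with each control period).
- viewer.read_camera(name): name is "scene" or "side" or "wrist"; returns the picture (420x560x3 uint8, red, green, blue); there is no depth.
- viewer.camera_params(name): a dict with "camera_matrix" (3x3 intrinsics, pixels), "R" (3x3) and "t" (3): a world point X has camera coordinates R X + t. Camera axes: x right, y down, z forward; pixel columns grow to the right and rows downward; lengths in m; the calibration is good to about 2 mm. A picture is of the moment at which its call begins: read the wrist's pose just before it. camera_params takes no time and is no camera call; for the wrist camera it gives the pose at the moment of the call.
- robot.hand_in(): hands the job in, once; it reports no verdict.
The state is a dict: "time": time; "qpos": joint angles; "qvel": joint speeds; "joint_efforts": joint torques, N m; "tool_pos": TCP position; "tool_rot": TCP orientation; "contact_force": force on the tool from outside, world axes, zero at the start; "torque": the same for the moment, N m; "opening": finger opening in m.
Only numpy, scipy, OpenCV 4.12 (cv2) and the standard library are available. Lean on these libraries where they do the work, as an engineer would, in place of code of your own. Each camera call takes 0.05 s, during which the arm holds its last target. There are 200 camera calls.

TASK

Somebody left the hammer lying across the key rack: first lay it on the tool mat. Then press down the tab of the cradle that holds the longer key paddle until its far end stands fully tipped up, take that paddle and lay it flat in the steel key tray without dropping it, and finally set the emptied cradle back down level. Leave the shorter paddle in its cradle and do not disturb the other things on the bench.

Things in the scene. Friction and masses are not known exactly. Their poses are not given: they have to be found in the camera images.
- rack: Fixed dark metal key rack, 116 wide (y), x -85 to +177. Origin on the bench below the pivot axle's middle (axle along y, 65 up); +x from the press tabs to the lanes' far end. Three walls 8 thick at y -54, 0, +54 (x 0 to 172, tops 82 high) bound two lanes 46 wide at y = +27 (left), -27 (right); end wall 76 high. A level paddle lies sunk 5 mm below the wall tops, 5 mm either side: too tight for fingers.
- cradle_left (a joint): Left cradle (lane y +27), rad: 0 level, to the stop at 0.6 as its tab is pressed and its far end rises. Aluminium see-saw bar, 28 wide, from 85 mm before the axle to 165 beyond, top 4 above axle centre; tab 36 x 42 wide, centred 68 before the axle; heel 12 high just beyond the axle. Stiff pivot (0.35 N m): stays where left; about 7 N on the tab tips it loaded, 3 N on the far part brings it down empty.
- cradle_right (a joint): The same for the right cradle (lane y = -27 of the rack).
- cradle_left_tab (a point): Centre of the top of the left cradle's press tab, 72 mm above the bench when level (moves with the cradle); it goes down 38 mm to the stop.
- cradle_right_tab (a point): The same on the right cradle.
- cradle_left_far (a point): Middle of the top edge of the left cradle's far end, 165 mm beyond the axle, 69 mm above the bench when level (moves with the cradle).
- cradle_right_far (a point): The same on the right cradle.
- long_paddle: Longer key paddle, 150 mm, 0.11 kg: flat aluminium plate 112 x 36 x 8 mm, a brass key (9 wide, 5 thick) fixed to one end. Origin on the underside, 50 mm from the key's tip; +x to the plate's free end (plate x -12 to +100), z up. Starts in either cradle, free end away from the tabs, origin about 65 mm beyond the axle.
- long_paddle_mid (a point): Middle of the long paddle's whole length (x = +25), at half the thickness (4 mm).
- short_paddle: The shorter key paddle, 105 mm in all: the same but the plate is 67 mm long (free end at x = +55). It starts in the other cradle. Stays there.
- hammer: Small all-aluminium hammer, 190 mm long, 0.35 kg, lying flat across the tops of the rack's walls. Origin on the underside at about its balance point; +x points along the handle to the head. Handle 22 mm wide and 26 mm high, from x = -123 to +37; head 30 mm (x 37 to 67) x 86 mm (y) x 30 mm high; undersides flush.
- hammer_head (a point): Centre of the hammer's head (x = +52, 15 mm up).
- hammer_butt (a point): In the handle, 10 mm from its butt end (x = -113, 13 mm up).
- tool_mat: Black rubber mat fixed on the bench, 240 (x) x 140 (y) x 3 mm; origin under its centre. It lies on one side of the rack, the key tray on the other.
- key_tray: Shallow open steel tray, fixed, 220 (x) x 140 (y) mm outside, 25 mm high, walls 4 mm, floor about 4 mm thick; origin under its centre.
- nail_tray: Bystander: red plastic tray of nails, 160 x 110 x 35 mm; origin under its centre.
- anchor_jar: Bystander: white plastic jar, 70 mm across, 95 mm high; origin under its centre.
- spray_can: Bystander: upright can, 56 mm across, 165 mm high; origin under its centre.
- coaster: Bystander: round white ceramic coaster, 100 mm across, 9 mm thick; origin under its centre.
- padlock: Bystander: lying brass padlock, 50 x 55 x 26 mm plus shackle; origin under its body.
- tape_measure: Bystander: grey tape measure standing on edge, 70 x 36 x 62 mm; origin under its centre.
- screwdriver: Bystander: screwdriver 200 mm long, lying; it may roll a little; origin at its middle.
Mind the look-alikes: they are no part of the job. What is shaped like the hammer but green is not meant.

How it is judged:
On the way, in this order (a step that is already met when the one before it is completed fails the run):
1. the hammer lies on the tool mat (x of hammer_head in the frame of tool_mat between -0.122 and 0.122 m and y of hammer_head in the frame of tool_mat between -0.072 and 0.072 m and x of hammer_butt in the frame of tool_mat between -0.122 and 0.122 m and y of hammer_butt in the frame of tool_mat between -0.072 and 0.072 m and z of hammer in the frame of tool_mat below 0.012 m and angle between hammer's own z axis and vertical below 0.15 rad and linear speed of hammer below 0.03 m/s), for 0.2 s.
2. the tab of the long paddle's cradle is pressed down by the fingers until the cradle stands tipped up by more than 0.5 rad, with the paddle in it (((y of short_paddle in the frame of rack below 0 m and value of joint cradle_left above 0.5 rad) or (y of short_paddle in the frame of rack above 0 m and value of joint cradle_right above 0.5 rad)) and contact force between the fingers and rack above 0.5 N and contact force between long_paddle and rack above 0.05 N), for 0.1 s.
3. the long paddle lies flat and still in the key tray (x of long_paddle_mid in the frame of key_tray between -0.1 and 0.1 m and y of long_paddle_mid in the frame of key_tray between -0.06 and 0.06 m and z of long_paddle_mid in the frame of key_tray below 0.014 m and (angle between long_paddle's own z axis and vertical below 0.1 rad or angle between long_paddle's own z axis and vertical above 3.04 rad) and linear speed of long_paddle below 0.03 m/s), for 0.2 s.
At the end, for the whole second after the job is handed in: The long paddle lies flat (within 0.1 rad, either face) and still on the floor of the key tray, the hammer lies still on the tool mat (head centre and butt both over it), both cradles are level (below 0.08 rad) and the short paddle is within 15 mm of where it began (all of step 1 and all of step 3 and value of joint each of cradle_left, cradle_right below 0.08 rad and distance of short_paddle from where it was at the start of the episode below 0.015 m); the robot touches nothing.
It fails at once if the short paddle is moved by more than 20 mm (distance of short_paddle from where it was at the start of the episode above 0.02 m).
It fails at once if the long paddle is dropped (faster than 0.9 m/s out of the fingers) (linear speed of long_paddle above 0.9 m/s and contact force between the fingers and long_paddle below 0.05 N).
It fails at once if the hammer is dropped (faster than 0.9 m/s out of the fingers) (linear speed of hammer above 0.9 m/s and contact force between the fingers and hammer below 0.05 N).
It fails at once if a bystander is shifted by more than 30 mm (distance of any of nail_tray, anchor_jar, spray_can, coaster, padlock, tape_measure, screwdriver from where it was at the start of the episode above 0.03 m).
It also fails if it takes over 72 s, if anything falls off the work surface, if the arm or the gripper's body presses on something with over 40 N, if the wrist force passes 120 N, or if a joint passes its speed limit or range.

## Working session

There is one attempt and no reset: what is moved stays moved. The work goes in short steps, Python scripts to look and compute and a tool call to move; the robot and the scene stay as the last step left them, time stands still between calls to the robot, and variables do not carry over. Pictures are saved under pics/ and viewed, about 8 in all and at most 12, crops included, and the job is handed in when it is done.

Besides the shell and the picture viewer there is one more tool, called after "Call:" by a JSON object that holds its "name" and its "arguments". move_arm: Moves the arm, as the interface text tells. Its arguments: {"type":"object","properties":{"deltas":{"type":"array","items":{"type":"object","properties":{"x":{"type":"number"},"y":{"type":"number"},"z":{"type":"number"},"wx":{"type":"number"},"wy":{"type":"number"},"wz":{"type":"number"},"hand":{"type":"number"}}}},"grip_force":{"type":"number"}},"required":["deltas"]}

```bash
ls; mkdir -p pics; python3 - <<'E'
from cell import monitor, viewer, robot
import cv2,numpy as np
print(monitor.observe())
for n in ["scene","side"]:
    im=viewer.read_camera(n); cv2.imwrite(f"pics/{n}0.png",im[:,:,::-1]); p=viewer.camera_params(n); print(n,p)
E
```

```text
pics
{'time': 0.0, 'qpos': array([ 1.00202664e+00,  3.42730431e-01,  1.52500604e+00, -1.10182664e-05,
        1.27539155e+00, -1.45986126e-01]), 'qvel': array([ 5.63602085e-05,  7.78917319e-04,  3.64514730e-04, -9.03244252e-04,
        1.76224893e-03,  4.14012978e-04]), 'joint_efforts': array([-1.43392241e-03, -4.31238091e+01, -2.44223768e+01,  7.16203311e-02,
        5.58321574e-02, -1.08265901e-04]), 'tool_pos': array([0.21516581, 0.47844347, 0.22604479]), 'tool_rot': array([-3.14007208e+00, -2.12923234e-04,  2.71881214e+00]), 'contact_force': array([-0.18271958, -0.23178788,  0.35333876]), 'torque': array([-0.01943763, -0.06164143, -0.0725021 ]), 'opening': 0.09173927923245694}
scene {'camera_matrix': array([[450.67268449,   0.        , 274.35393276],
       [  0.        , 450.67268449, 220.40504322],
       [  0.        ,   0.        ,   1.        ]]), 'R': array([[-0.87155605,  0.49024864,  0.00680624],
       [ 0.38175153,  0.6872518 , -0.61802162],
       [-0.30766186, -0.53604219, -0.78613164]]), 't': array([ 0.41608309, -0.12103062,  1.36252494])}
side {'camera_matrix': array([[387.09556567,   0.        , 274.88460867],
       [  0.        , 387.09556567, 211.68865121],
       [  0.        ,   0.        ,   1.        ]]), 'R': array([[ 8.52807105e-01, -5.22225495e-01,  7.58017567e-04],
       [-3.01154167e-01, -4.92976989e-01, -8.16259675e-01],
       [ 4.26645298e-01,  6.95883769e-01, -5.77684662e-01]]), 't': array([-0.41668532,  0.23046422,  0.8943047 ])}
```

View pics/scene0.png

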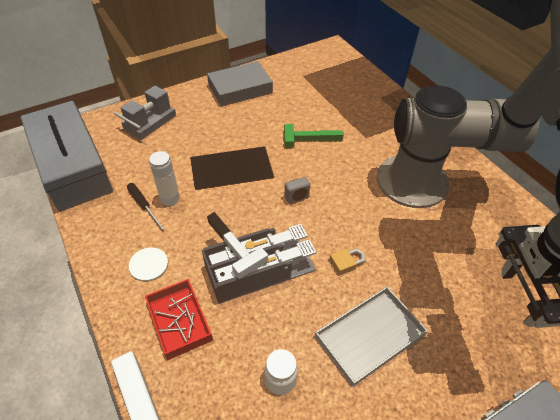

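View pics/side0.png

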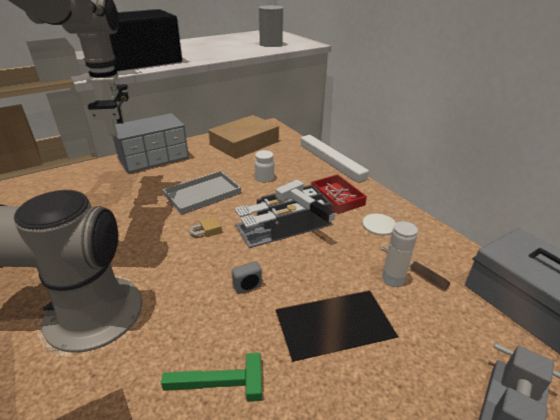

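Scene view: the hammer, with its head at (250,262) and butt at (215,220), lies across the rack. The green hammer at (315,133) is a decoy. The mat is at (232,167), the tray at (371,335) and the tabs at (298,238) and (305,250).

```bash
cat > h.py <<'E'
from cell import monitor, viewer, robot
import cv2,numpy as np
def ray(p,u,v):
    K,R,t=p["camera_matrix"],p["R"],p["t"]
    return -R.T@t, R.T@np.linalg.inv(K)@np.array([u,v,1.])
def plane(p,u,v,z):
    c,d=ray(p,u,v); return c+d*(z-c[2])/d[2]
def proj(p,X):
    q=p["camera_matrix"]@(p["R"]@np.array(X)+p["t"]); return q[:2]/q[2]
E
python3 - <<'E'
from h import *
s=cv2.imread("pics/scene0.png");d=cv2.imread("pics/side0.png")
a=cv2.resize(s[195:315,190:335],None,fx=4,fy=4,interpolation=cv2.INTER_CUBIC)[:480]
b=cv2.resize(d[165:260,220:350],None,fx=4,fy=4,interpolation=cv2.INTER_CUBIC)
cv2.imwrite("pics/c1.png",a);cv2.imwrite("pics/c2.png",b)
p=viewer.camera_params("scene")
for n,u,v,z in [("mat",191,165,.003),("mat",261,149,.003),("mat",273,179,.003),("mat",198,187,.003),("tray",318,332,.025),("tray",388,291,.025),("tray",426,328,.025),("tray",354,380,.025),("tabR",298,235,.072),("tabL",307,249,.072),("can",166,200,0),("padlock",343,260,.026),("tape",297,190,.062)]:
    print(n,plane(p,u,v,z).round(3))
E
```

```text
mat [ 0.559 -0.381  0.003]
mat [ 0.336 -0.339  0.003]
mat [ 0.366 -0.206  0.003]
mat [ 0.577 -0.286  0.003]
tray [0.521 0.281 0.025]
tray [0.314 0.275 0.025]
tray [0.298 0.394 0.025]
tray [0.513 0.411 0.025]
tabR [0.438 0.051 0.072]
tabL [0.441 0.099 0.072]
can [ 0.677 -0.286  0.   ]
padlock [0.359 0.147 0.026]
tape [ 0.356 -0.089  0.062]
```

View pics/c1.png

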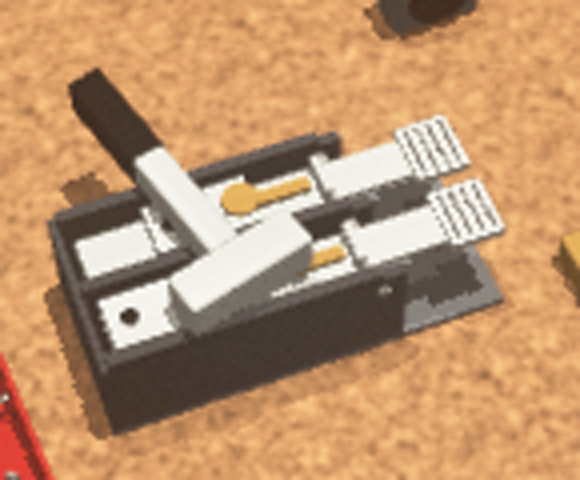

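View pics/c2.png

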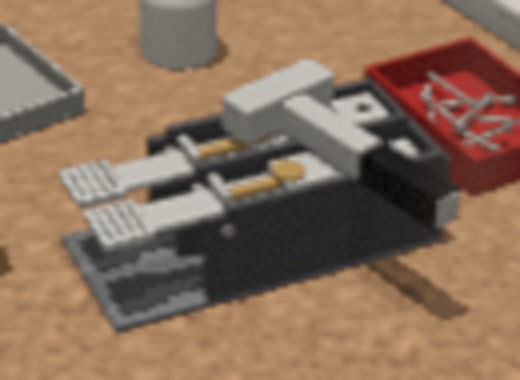

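The crops confirm it. The aluminium hammer has its head at crop (240,265) over the left wall and its butt at crop (85,80) beyond the right wall. The left lane's plate (hole at (130,317)) runs to the far end, so that is the long paddle. The right lane's plate ends at about (155,225), so that is the short one.

```bash
python3 - <<'E'
from h import *
p=viewer.camera_params("scene");q=viewer.camera_params("side")
P=lambda u,v,z:plane(p,190+u/4,195+v/4,z).round(3)
Q=lambda u,v,z:plane(q,220+u/4,165+v/4,z).round(3)
print("rack far L",P(103,368,.076),"far R",P(52,213,.076),"near R wall",P(340,136,.082))
print("tabs",P(432,147,.072),P(468,212,.072), "side",Q(90,180,.072),Q(118,222,.072))
print("head",[P(*a,.112) for a in[(170,288),(287,212),(312,238),(190,318)]])
print("head side",[Q(*a,.112) for a in[(222,97),(312,60),(333,75),(240,112)]])
print("joint",P(205,253,.108),P(243,230,.108),"butt",P(70,88,.108),P(98,68,.108))
print("butt side",Q(435,200,.108),Q(458,190,.108))
E
```

```text
rack far L [0.684 0.089 0.076] far R [ 0.666 -0.025  0.076] near R wall [0.483 0.013 0.082]
tabs [0.433 0.043 0.072] [0.439 0.097 0.072] side [0.436 0.091 0.072] [0.429 0.037 0.072]
head [array([0.634, 0.081, 0.112]), array([0.55 , 0.067, 0.112]), array([0.546, 0.09 , 0.112]), array([0.633, 0.104, 0.112])]
head side [array([0.541, 0.083, 0.112]), array([0.626, 0.092, 0.112]), array([0.627, 0.066, 0.112]), array([0.542, 0.059, 0.112])]
joint [0.605 0.066 0.108] [0.578 0.063 0.108] butt [ 0.623 -0.085  0.108] [ 0.601 -0.091  0.108]
butt side [ 0.598 -0.094  0.108] [ 0.618 -0.093  0.108]
```

```bash
cat >> h.py <<'E'
from scipy.spatial.transform import Rotation as Rot
def go(x,y,z,yaw,pitch=0.):
    "tool-frame delta from current measured pose to the pose wanted"
    s=monitor.observe(); R0=Rot.from_euler("xyz",s["tool_rot"]); R1=Rot.from_euler("xyz",[np.pi,pitch,yaw])
    print("pose",s["tool_pos"].round(4),s["tool_rot"].round(3),"F",s["contact_force"].round(1),"open",round(s["opening"],4),"t",round(s["time"],2))
    print("delta mm",(R0.inv().apply(np.array([x,y,z])-s["tool_pos"])*1000).round(1),"deg",np.degrees((R0.inv()*R1).as_rotvec()).round(1))
def maskrect(p,m,z):
    n,l,st,c=cv2.connectedComponentsWithStats(m.astype(np.uint8)); i=1+st[1:,4].argmax()
    cs,_=cv2.findContours((l==i).astype(np.uint8),cv2.RETR_EXTERNAL,cv2.CHAIN_APPROX_NONE)
    W=np.array([plane(p,u,v,z)[:2] for u,v in max(cs,key=len)[:,0]]);print(cv2.minAreaRect((W*1000).astype(np.float32)))
E
python3 - <<'E'
from h import *
for n,mb,tb in[("scene",(180,140,285,195),(310,283,435,388)),("side",(270,285,400,360),(160,170,245,212))]:
    p=viewer.camera_params(n);im=cv2.imread(f"pics/{n}0.png");hsv=cv2.cvtColor(im,cv2.COLOR_BGR2HSV)
    k=np.zeros(im.shape[:2],bool);k[mb[1]:mb[3],mb[0]:mb[2]]=1
    print(n,"mat");maskrect(p,k&(hsv[...,2]<70),.003)
    k=np.zeros(im.shape[:2],bool);k[tb[1]:tb[3],tb[0]:tb[2]]=1
    print("tray");maskrect(p,k&(hsv[...,1]<70),.02)
go(.595,.028,.2,1.70)
E
```

```text
scene mat
((454.972900390625, -314.3549499511719), (137.57142639160156, 234.24851989746094), 72.87096405029297)
tray
((414.0370178222656, 339.45574951171875), (227.22752380371094, 143.7886962890625), 3.873950958251953)
side mat
((451.0785217285156, -315.8121337890625), (138.4000701904297, 238.04063415527344), 72.86817932128906)
tray
((408.15838623046875, 330.6219482421875), (232.52386474609375, 174.84075927734375), 3.9855332374572754)
pose [0.2152 0.4785 0.2261] [-3.14  -0.     2.719] F [ 0.4  0.5 -0.6] open 0.092 t 0.1
delta mm [-531.2 -254.9   26.4] deg [-0.1  0.  58.4]
```

Call:
{"name": "move_arm", "arguments": {"deltas": [{"x":-0.53,"y":-0.255,"z":0,"wz":58,"hand":1},{"x":-0.53,"y":-0.255,"z":0,"wz":58,"hand":1},{"x":-0.53,"y":-0.255,"z":0,"wz":58,"hand":1},{"x":-0.53,"y":-0.255,"z":0,"wz":58,"hand":1},{"x":-0.53,"y":-0.255,"z":0,"wz":58,"hand":1},{"x":-0.53,"y":-0.255,"z":0,"wz":58,"hand":1},{"x":-0.53,"y":-0.255,"z":0,"wz":58,"hand":1},{"x":-0.53,"y":-0.255,"z":0,"wz":58,"hand":1}]}}

```text
schema error: expected keys x, y, z, wx, wy, wz, hand
```

Call:
{"name": "move_arm", "arguments": {"deltas": [{"x":-0.53,"y":-0.255,"z":0,"wx":0,"wy":0,"wz":58,"hand":1},{"x":-0.53,"y":-0.255,"z":0,"wx":0,"wy":0,"wz":58,"hand":1},{"x":-0.53,"y":-0.255,"z":0,"wx":0,"wy":0,"wz":58,"hand":1},{"x":-0.53,"y":-0.255,"z":0,"wx":0,"wy":0,"wz":58,"hand":1},{"x":-0.53,"y":-0.255,"z":0,"wx":0,"wy":0,"wz":58,"hand":1},{"x":-0.53,"y":-0.255,"z":0,"wx":0,"wy":0,"wz":58,"hand":1},{"x":-0.53,"y":-0.255,"z":0,"wx":0,"wy":0,"wz":58,"hand":1},{"x":-0.53,"y":-0.255,"z":0,"wx":0,"wy":0,"wz":58,"hand":1}]}}

```text
time: 1.1
tool_pos: [0.5383, 0.0944, 0.2265]
tool_rot: [-3.141, -0.0, 1.706]
contact_force: [1.3, 0.6, -0.9]
opening: 0.0917
```

```bash
python3 - <<'E'
from h import *
go(.595,.028,.2,1.70)
E
```

```text
pose [0.5383 0.0944 0.2265] [-3.141 -0.     1.706] F [ 1.3  0.6 -0.9] open 0.0917 t 1.1
delta mm [-73.5  47.3  26.4] deg [-0.  -0.   0.4]
```

Call:
{"name": "move_arm", "arguments": {"deltas": [{"x":-0.04,"y":0.025,"z":0,"wx":0,"wy":0,"wz":0,"hand":1},{"x":-0.07,"y":0.045,"z":0,"wx":0,"wy":0,"wz":0,"hand":1},{"x":-0.07,"y":0.045,"z":0,"wx":0,"wy":0,"wz":0,"hand":1},{"x":-0.07,"y":0.045,"z":0,"wx":0,"wy":0,"wz":0,"hand":1}]}}

```text
time: 1.6
tool_pos: [0.5907, 0.0334, 0.2262]
tool_rot: [-3.14, -0.001, 1.706]
contact_force: [-0.1, 0.3, -0.1]
opening: 0.092
```

```bash
python3 - <<'E'
from h import *
go(.595,.028,.086,1.70)
p=viewer.camera_params("wrist");im=viewer.read_camera("wrist");cv2.imwrite("pics/w1.png",im[:,:,::-1])
print(p)
for X in [(.588,.080,.112),(.610,-.091,.108),(.595,.028,.108)]:print(proj(p,X).round())
E
```

```text
pose [0.5907 0.0334 0.2262] [-3.140e+00 -1.000e-03  1.706e+00] F [-0.1  0.3 -0.1] open 0.092 t 1.6
delta mm [ -6.1   3.7 140.2] deg [-0.1 -0.   0.4]
{'camera_matrix': array([[333.55557984,   0.        , 279.2589567 ],
       [  0.        , 333.55557984, 205.68893518],
       [  0.        ,   0.        ,   1.        ]]), 'R': array([[ 0.99075269,  0.13567178, -0.00150718],
       [ 0.13028304, -0.94818179,  0.28978893],
       [ 0.03788709, -0.28730552, -0.95708939]]), 't': array([-0.58879435, -0.08125053,  0.37688512])}
[285. 146.]
[282. 325.]
[284. 207.]
```

View pics/w1.png

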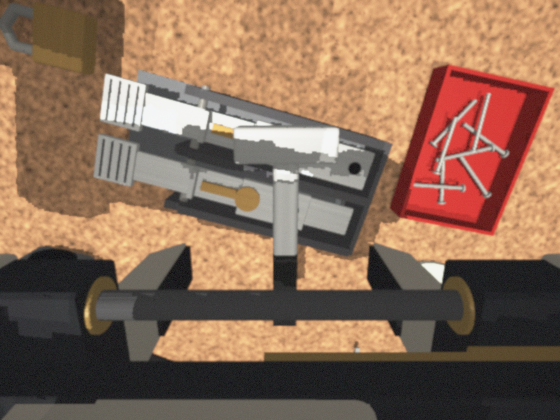

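The wrist view matches my predictions: head at (285,146), handle along u≈285. It also shows the long plate in the upper (left) lane reaching the end wall, and the short one ending at u≈302. I'm descending to grip.

Call:
{"name": "move_arm", "arguments": {"deltas": [{"x":-0.005,"y":0.004,"z":0.05,"wx":0,"wy":0,"wz":0,"hand":1},{"x":-0.005,"y":0.004,"z":0.1,"wx":0,"wy":0,"wz":0,"hand":1},{"x":-0.005,"y":0.004,"z":0.125,"wx":0,"wy":0,"wz":0,"hand":1},{"x":-0.005,"y":0.004,"z":0.138,"wx":0,"wy":0,"wz":0,"hand":1},{"x":-0.005,"y":0.004,"z":0.138,"wx":0,"wy":0,"wz":0,"hand":1},{"x":-0.005,"y":0.004,"z":0.138,"wx":0,"wy":0,"wz":0,"hand":1}]}}

```text
time: 2.4
tool_pos: [0.5968, 0.0288, 0.0902]
tool_rot: [3.139, 0.0, 1.707]
contact_force: [1.8, -0.3, 0.2]
opening: 0.0916
```

Call:
{"name": "move_arm", "arguments": {"grip_force": 45, "deltas": [{"x":0,"y":0,"z":0,"wx":0,"wy":0,"wz":0,"hand":0},{"x":0,"y":0,"z":0,"wx":0,"wy":0,"wz":0,"hand":0},{"x":0,"y":0,"z":0,"wx":0,"wy":0,"wz":0,"hand":0},{"x":0,"y":0,"z":0,"wx":0,"wy":0,"wz":0,"hand":0},{"x":0,"y":0,"z":0,"wx":0,"wy":0,"wz":0,"hand":0},{"x":0,"y":0,"z":0,"wx":0,"wy":0,"wz":0,"hand":0}]}}

```text
time: 3.15
tool_pos: [0.596, 0.0286, 0.0887]
tool_rot: [-3.142, -0.0, 1.707]
contact_force: [-0.6, -0.5, 1.0]
opening: 0.0362
```

Call:
{"name": "move_arm", "arguments": {"deltas": [{"x":0,"y":0,"z":0,"wx":0,"wy":0,"wz":0,"hand":0},{"x":0,"y":0,"z":0,"wx":0,"wy":0,"wz":0,"hand":0},{"x":0,"y":0,"z":0,"wx":0,"wy":0,"wz":0,"hand":0},{"x":0,"y":0,"z":0,"wx":0,"wy":0,"wz":0,"hand":0},{"x":0,"y":0,"z":-0.01,"wx":0,"wy":0,"wz":0,"hand":0},{"x":0,"y":0,"z":-0.03,"wx":0,"wy":0,"wz":0,"hand":0},{"x":0,"y":0,"z":-0.08,"wx":0,"wy":0,"wz":0,"hand":0},{"x":0,"y":0,"z":-0.12,"wx":0,"wy":0,"wz":0,"hand":0}]}}

```text
time: 4.15
tool_pos: [0.5959, 0.0286, 0.2106]
tool_rot: [3.141, -0.0, 1.706]
contact_force: [0.6, 0.4, -3.7]
opening: 0.0215
```

```bash
python3 - <<'E'
from h import *
yaw=np.pi-.299
m=np.array([.453,-.315])+.028*np.array([np.cos(yaw),np.sin(yaw)])
print(m); go(m[0],m[1],.2,yaw)
E
```

```text
[ 0.42624232 -0.30675219]
pose [0.5959 0.0286 0.2106] [ 3.141 -0.     1.706] F [ 0.6  0.4 -3.7] open 0.0215 t 4.15
delta mm [-309.3 -213.4   10.6] deg [  0.    0.  -65.1]
```

Call:
{"name": "move_arm", "arguments": {"deltas": [{"x":-0.03,"y":-0.02,"z":0,"wx":0,"wy":0,"wz":-5,"hand":0},{"x":-0.07,"y":-0.05,"z":0,"wx":0,"wy":0,"wz":-14,"hand":0},{"x":-0.115,"y":-0.08,"z":0,"wx":0,"wy":0,"wz":-24,"hand":0},{"x":-0.16,"y":-0.11,"z":0,"wx":0,"wy":0,"wz":-34,"hand":0},{"x":-0.205,"y":-0.14,"z":0,"wx":0,"wy":0,"wz":-44,"hand":0},{"x":-0.25,"y":-0.17,"z":0,"wx":0,"wy":0,"wz":-53,"hand":0},{"x":-0.29,"y":-0.2,"z":0,"wx":0,"wy":0,"wz":-61,"hand":0},{"x":-0.309,"y":-0.213,"z":0,"wx":0,"wy":0,"wz":-65,"hand":0}]}}

```text
time: 5.15
tool_pos: [0.425, -0.3084, 0.2089]
tool_rot: [-3.141, -0.001, 2.841]
contact_force: [0.1, -0.1, -3.7]
opening: 0.0215
```

Call:
{"name": "move_arm", "arguments": {"deltas": [{"x":0,"y":0,"z":0,"wx":0,"wy":0,"wz":0,"hand":0},{"x":0,"y":0,"z":0.04,"wx":0,"wy":0,"wz":0,"hand":0},{"x":0,"y":0,"z":0.09,"wx":0,"wy":0,"wz":0,"hand":0},{"x":0,"y":0,"z":0.13,"wx":0,"wy":0,"wz":0,"hand":0},{"x":0,"y":0,"z":0.16,"wx":0,"wy":0,"wz":0,"hand":0},{"x":0,"y":0,"z":0.175,"wx":0,"wy":0,"wz":0,"hand":0},{"x":0,"y":0,"z":0.18,"wx":0,"wy":0,"wz":0,"hand":0},{"x":0,"y":0,"z":0.18,"wx":0,"wy":0,"wz":0,"hand":0}]}}

```text
time: 6.15
tool_pos: [0.4274, -0.3066, 0.0294]
tool_rot: [-3.141, 0.001, 2.841]
contact_force: [-1.4, -0.5, -3.2]
opening: 0.0213
```

```bash
python3 - <<'E'
from h import *
go(.426,-.307,.0095,np.pi-.299)
E
```

```text
pose [ 0.4274 -0.3066  0.0294] [-3.141e+00  1.000e-03  2.841e+00] F [-1.4 -0.5 -3.2] open 0.0213 t 6.15
delta mm [ 1.2 -0.8 19.9] deg [-0.   0.1 -0.1]
```

Call:
{"name": "move_arm", "arguments": {"deltas": [{"x":0,"y":0,"z":0.008,"wx":0,"wy":0,"wz":0,"hand":0},{"x":0,"y":0,"z":0.014,"wx":0,"wy":0,"wz":0,"hand":0},{"x":0,"y":0,"z":0.018,"wx":0,"wy":0,"wz":0,"hand":0},{"x":0,"y":0,"z":0.019,"wx":0,"wy":0,"wz":0,"hand":0},{"x":0,"y":0,"z":0.0195,"wx":0,"wy":0,"wz":0,"hand":0},{"x":0,"y":0,"z":0.0195,"wx":0,"wy":0,"wz":0,"hand":0}]}}

```text
time: 6.9
tool_pos: [0.4266, -0.3063, 0.0097]
tool_rot: [3.141, -0.0, 2.841]
contact_force: [-3.0, 2.6, 5.1]
opening: 0.0213
```

Call:
{"name": "move_arm", "arguments": {"deltas": [{"x":0,"y":0,"z":0,"wx":0,"wy":0,"wz":0,"hand":0.6},{"x":0,"y":0,"z":0,"wx":0,"wy":0,"wz":0,"hand":0.6},{"x":0,"y":0,"z":0,"wx":0,"wy":0,"wz":0,"hand":0.6},{"x":0,"y":0,"z":0,"wx":0,"wy":0,"wz":0,"hand":0.6},{"x":0,"y":0,"z":-0.04,"wx":0,"wy":0,"wz":0,"hand":0.6},{"x":0,"y":0,"z":-0.1,"wx":0,"wy":0,"wz":0,"hand":0.6},{"x":0,"y":0,"z":-0.16,"wx":0,"wy":0,"wz":0,"hand":0.6},{"x":0,"y":0,"z":-0.2,"wx":0,"wy":0,"wz":0,"hand":0.6}]}}

```text
time: 7.9
tool_pos: [0.4273, -0.3068, 0.2122]
tool_rot: [-3.14, 0.003, 2.841]
contact_force: [0.4, -0.0, -0.2]
opening: 0.0549
```

```bash
python3 - <<'E'
from h import *
yaw=-.147
tab=np.array([.4995,.0565])+Rot.from_euler("z",yaw).apply([-.068,.027,0])[:2]
print("tab",tab)
go(tab[0],tab[1],.14,yaw+np.pi)
p=viewer.camera_params("side");im=viewer.read_camera("side");cv2.imwrite("pics/s2.png",im[:,:,::-1])
p=viewer.camera_params("scene");im=viewer.read_camera("scene");cv2.imwrite("pics/s2b.png",im[:,:,::-1])
q=im[130:320,180:320,::-1];cv2.imwrite("pics/s2c.png",cv2.resize(q,None,fx=3,fy=3,interpolation=cv2.INTER_CUBIC))
E
```

```text
tab [0.43618811 0.09316884]
pose [ 0.4273 -0.3068  0.2122] [-3.140e+00  3.000e-03  2.841e+00] F [ 0.4 -0.  -0.2] open 0.0549 t 7.9
delta mm [110.1 384.8  71.3] deg [-0.1  0.2 -8.8]
```

View pics/s2c.png

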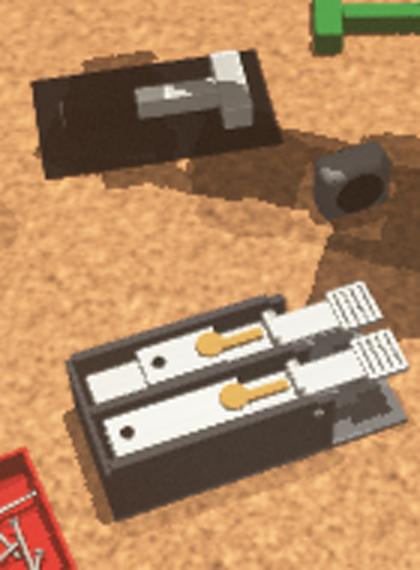

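The hammer is on the mat. The left paddle fills its lane (long) and the right one is short. Next I refine the rack pose from the tab and plate corners.

```bash
python3 - <<'E'
from h import *
p=viewer.camera_params("scene")
P=lambda u,v,z:plane(p,180+u/3,130+v/3,z)[:2]
L=np.mean([P(*a,.072) for a in[(350,341),(388,330),(408,365),(371,379)]],0)
R=np.mean([P(*a,.072) for a in[(327,291),(362,282),(383,317),(349,329)]],0)
F=np.mean([P(*a,.077) for a in[(104,418),(113,459)]],0)
H=[P(127,433,.077),P(158,362,.077)]
print("tabs",L,R,"plate far end",F,"holes",H)
a=F-L;b=L-R
print("yaw",np.arctan2(a[1],a[0]),np.hypot(*a),"tab yaw",np.arctan2(-b[0],b[1]),np.hypot(*b))
E
```

```text
tabs [0.44031877 0.09544248] [0.43143388 0.04246991] plate far end [0.67100879 0.06348054] holes [array([0.65623539, 0.06619501]), array([0.60517558, 0.0173042 ])]
yaw -0.13767284732105275 0.23289364796522796 tab yaw -0.16617948043726447 0.05371251312847585
```

```bash
python3 - <<'E'
from h import *
go(.435,.0935,.13,np.pi-.145)
E
```

```text
pose [ 0.4286 -0.3081  0.2141] [-3.137  0.009  2.841] F [0.7 0.2 0.2] open 0.055 t 8.0
delta mm [113.5 385.8  81.5] deg [-0.3  0.5 -8.9]
```

Call:
{"name": "move_arm", "arguments": {"deltas": [{"x":0.016,"y":0.055,"z":0,"wx":0,"wy":0,"wz":-3,"hand":0},{"x":0.032,"y":0.11,"z":0,"wx":0,"wy":0,"wz":-6,"hand":0},{"x":0.048,"y":0.165,"z":0,"wx":0,"wy":0,"wz":-8.9,"hand":0},{"x":0.064,"y":0.22,"z":0,"wx":0,"wy":0,"wz":-8.9,"hand":0},{"x":0.08,"y":0.275,"z":0,"wx":0,"wy":0,"wz":-8.9,"hand":0},{"x":0.096,"y":0.33,"z":0,"wx":0,"wy":0,"wz":-8.9,"hand":0},{"x":0.1125,"y":0.385,"z":0.03,"wx":0,"wy":0,"wz":-8.9,"hand":0},{"x":0.1125,"y":0.385,"z":0.08,"wx":0,"wy":0,"wz":-8.9,"hand":0}]}}

```text
time: 9.0
tool_pos: [0.4339, 0.098, 0.1288]
tool_rot: [3.14, 0.004, 3.002]
contact_force: [-0.1, -0.3, -1.0]
opening: 0.0003
```

Call:
{"name": "move_arm", "arguments": {"deltas": [{"x":0,"y":0,"z":0,"wx":0,"wy":0,"wz":0,"hand":0},{"x":0,"y":0,"z":0,"wx":0,"wy":0,"wz":0,"hand":0}]}}

```text
time: 9.25
tool_pos: [0.434, 0.0942, 0.1301]
tool_rot: [3.141, 0.001, 2.996]
contact_force: [0.3, -1.6, 1.2]
opening: 0.0005
```

```bash
python3 - <<'E'
from h import *
go(.435,.0935,.074,np.pi-.145)
im=viewer.read_camera("side");cv2.imwrite("pics/s3.png",cv2.resize(im[120:260,200:350,::-1],None,fx=4,fy=4,interpolation=cv2.INTER_CUBIC))
E
```

```text
pose [0.434  0.0942 0.1301] [3.141e+00 1.000e-03 2.996e+00] F [ 0.3 -1.6  1.2] open 0.0005 t 9.25
delta mm [-1.  -0.5 56.1] deg [ 0.   0.  -0.1]
```

View pics/s3.png

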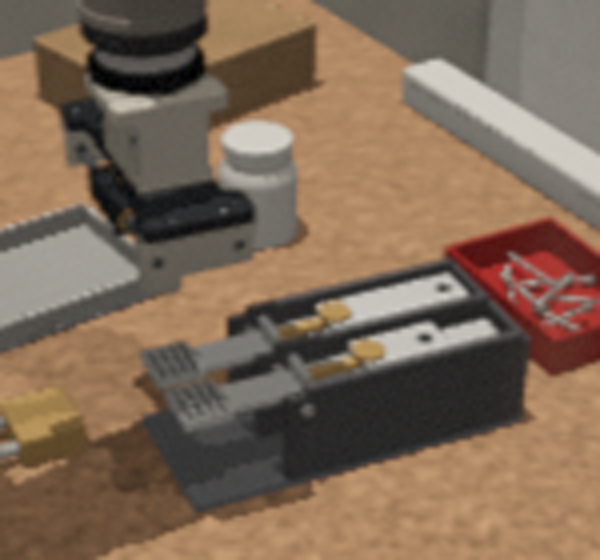

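The closed fingers are above the left tab, with tips at about (160,285) and the tab at (175,360). I'm pressing now.

Call:
{"name": "move_arm", "arguments": {"deltas": [{"x":0,"y":0,"z":0.03,"wx":0,"wy":0,"wz":0,"hand":0},{"x":0,"y":0,"z":0.05,"wx":0,"wy":0,"wz":0,"hand":0},{"x":0,"y":0,"z":0.056,"wx":0,"wy":0,"wz":0,"hand":0},{"x":0,"y":0,"z":0.062,"wx":0,"wy":0,"wz":0,"hand":0},{"x":0,"y":0,"z":0.068,"wx":0,"wy":0,"wz":0,"hand":0},{"x":0,"y":0,"z":0.074,"wx":0,"wy":0,"wz":0,"hand":0},{"x":0,"y":0,"z":0.078,"wx":0,"wy":0,"wz":0,"hand":0}]}}

```text
time: 10.18
tool_pos: [0.435, 0.0941, 0.0529]
tool_rot: [3.141, 0.004, 2.996]
contact_force: [-1.3, -2.3, 7.5]
opening: 0.0003
```

Call:
{"name": "move_arm", "arguments": {"deltas": [{"x":0,"y":0,"z":0.004,"wx":0,"wy":0,"wz":0,"hand":0},{"x":0,"y":0,"z":0.008,"wx":0,"wy":0,"wz":0,"hand":0},{"x":0,"y":0,"z":0.011,"wx":0,"wy":0,"wz":0,"hand":0},{"x":0,"y":0,"z":0.011,"wx":0,"wy":0,"wz":0,"hand":0}]}}

```text
time: 10.68
tool_pos: [0.4359, 0.0944, 0.0422]
tool_rot: [3.141, 0.006, 2.996]
contact_force: [0.1, -0.2, 5.1]
opening: 0.0005
```

Call:
{"name": "move_arm", "arguments": {"deltas": [{"x":0,"y":0,"z":0.003,"wx":0,"wy":0,"wz":0,"hand":0},{"x":0,"y":0,"z":0.006,"wx":0,"wy":0,"wz":0,"hand":0},{"x":0,"y":0,"z":0.008,"wx":0,"wy":0,"wz":0,"hand":0},{"x":0,"y":0,"z":0.009,"wx":0,"wy":0,"wz":0,"hand":0}]}}

```text
time: 11.18
tool_pos: [0.436, 0.0945, 0.0333]
tool_rot: [3.14, 0.006, 2.996]
contact_force: [0.7, -0.7, 7.5]
opening: 0.0007
```

Call:
{"name": "move_arm", "arguments": {"deltas": [{"x":0,"y":0,"z":0.002,"wx":0,"wy":0,"wz":0,"hand":0},{"x":0,"y":0,"z":0.003,"wx":0,"wy":0,"wz":0,"hand":0},{"x":0,"y":0,"z":0.004,"wx":0,"wy":0,"wz":0,"hand":0},{"x":0,"y":0,"z":0.004,"wx":0,"wy":0,"wz":0,"hand":0}]}}

```text
time: 11.68
tool_pos: [0.4361, 0.0945, 0.0299]
tool_rot: [3.14, 0.006, 2.996]
contact_force: [-1.3, 0.1, 14.5]
opening: 0.0004
```

Call:
{"name": "move_arm", "arguments": {"deltas": [{"x":0,"y":0,"z":0.001,"wx":0,"wy":0,"wz":0,"hand":0},{"x":0,"y":0,"z":0.002,"wx":0,"wy":0,"wz":0,"hand":0}]}}

```text
time: 11.92
tool_pos: [0.4364, 0.0945, 0.029]
tool_rot: [3.14, 0.008, 2.996]
contact_force: [-7.2, -2.2, 36.4]
opening: 0.0003
```

Call:
{"name": "move_arm", "arguments": {"deltas": [{"x":0,"y":0,"z":-0.04,"wx":0,"wy":0,"wz":0,"hand":0},{"x":0,"y":0,"z":-0.1,"wx":0,"wy":0,"wz":0,"hand":0},{"x":0,"y":0,"z":-0.16,"wx":0,"wy":0,"wz":0,"hand":0.6},{"x":0,"y":0,"z":-0.21,"wx":0,"wy":0,"wz":0,"hand":0.6},{"x":0,"y":0,"z":-0.21,"wx":0,"wy":0,"wz":0,"hand":0.6}]}}

```text
time: 12.55
tool_pos: [0.4358, 0.0945, 0.2403]
tool_rot: [3.139, 0.011, 2.996]
contact_force: [-0.2, -0.7, -0.1]
opening: 0.0257
```

```bash
python3 - <<'E'
from h import *
monitor.observe()
s=viewer.read_camera("scene");d=viewer.read_camera("side")
a=cv2.resize(s[190:315,190:330,::-1],None,fx=3,fy=3,interpolation=cv2.INTER_CUBIC)
b=cv2.resize(d[135:260,230:355,::-1],None,fx=3,fy=3,interpolation=cv2.INTER_CUBIC)
cv2.imwrite("pics/s4.png",np.hstack([a,b]))
E
```

```text
(no output)
```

View pics/s4.png

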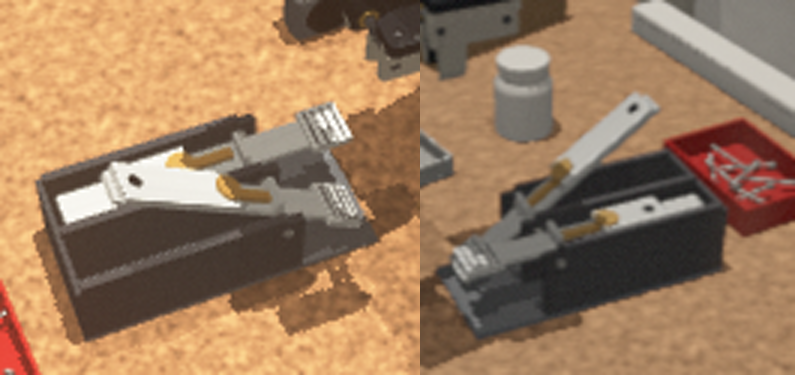

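Left side of the image is the scene crop, right is the side crop. The left cradle is fully tipped with the long paddle in it (free end at scene crop (110,185) and side crop (645,100)). Next I check the geometry in both views.

```bash
cat >> h.py <<'E'
O=np.array([.5015,.0568,0]);RY=Rot.from_euler("z",-.145)
def rk(x,y,z): return O+RY.apply([x,y,z])
def cr(r,y,o,th=.6): return rk(r*np.cos(th)-o*np.sin(th),y,.065+r*np.sin(th)+o*np.cos(th))
E
python3 - <<'E'
from h import *
p=viewer.camera_params("scene");q=viewer.camera_params("side")
for y in(.009,.045):
    X=cr(.165,y,.012);print("end corner",y,((proj(p,X)-[190,190])*3).round(),((proj(q,X)-[230,135])*3+[420,0]).round())
for a,b in[((103,168),(661,103)),((122,203),(628,92))]:
    c1,d1=ray(p,190+a[0]/3,190+a[1]/3);c2,d2=ray(q,230+(b[0]-420)/3,135+b[1]/3)
    t=np.linalg.lstsq(np.c_[d1,-d2],c2-c1,rcond=None)[0];X=(c1+d1*t[0]+c2+d2*t[1])/2
    print(X.round(4),"gap",np.linalg.norm(c1+d1*t[0]-c2-d2*t[1]).round(4),"rack",RY.inv().apply(X-O).round(4))
t=cr(.102,.027,.0045);print("tip",t)
d=Rot.from_euler("xyz",[np.pi,.6,np.pi-.145]).apply([0,0,1]);h=t-.06*d
go(*h,np.pi-.145,.6)
E
```

```text
end corner 0.009 [107. 156.] [657. 103.]
end corner 0.045 [121. 193.] [640.  87.]
[0.638  0.0522 0.1638] gap 0.0024 rack [0.1357 0.0152 0.1638]
[0.6333 0.0892 0.1607] gap 0.0106 rack [0.1257 0.0511 0.1607]
tip [0.58618786 0.07171981 0.12630754]
pose [0.4335 0.0944 0.236 ] [3.141e+00 2.000e-03 2.996e+00] F [-0.4 -0.1 -1.4] open 0.0342 t 12.65
delta mm [-120.4   -0.4   60.5] deg [  0.  -34.3  -0.1]
```

Call:
{"name": "move_arm", "arguments": {"deltas": [{"x":-0.02,"y":0.002,"z":0,"wx":0,"wy":-9,"wz":0,"hand":0.7},{"x":-0.05,"y":0.002,"z":0.01,"wx":0,"wy":-18,"wz":0,"hand":0.7},{"x":-0.09,"y":0.002,"z":0.03,"wx":0,"wy":-27,"wz":0,"hand":0.7},{"x":-0.12,"y":0.002,"z":0.05,"wx":0,"wy":-34.3,"wz":0,"hand":0.7},{"x":-0.12,"y":0.002,"z":0.06,"wx":0,"wy":-34.3,"wz":0,"hand":0.7},{"x":-0.12,"y":0.002,"z":0.06,"wx":0,"wy":-34.3,"wz":0,"hand":0.7}]}}

```text
time: 13.4
tool_pos: [0.5513, 0.0788, 0.1739]
tool_rot: [-3.14, 0.594, 2.996]
contact_force: [0.5, 0.2, 0.1]
opening: 0.0645
```

```bash
python3 - <<'E'
from h import *
t=cr(.102,.027,.0045)
go(*t,np.pi-.145,.6)
p=viewer.camera_params("wrist");im=viewer.read_camera("wrist");cv2.imwrite("pics/w5.png",im[:,:,::-1])
for y in(.009,.045): print(y,proj(p,cr(.165,y,.012)).round(),proj(p,cr(.053,y,.012)).round())
print(proj(p,t).round())
E
```

```text
pose [0.5513 0.0788 0.1739] [-3.14   0.594  2.996] F [0.5 0.2 0.1] open 0.0645 t 13.4
delta mm [-2.9 -1.9 59.3] deg [-0.1 -0.4 -0. ]
0.009 [252. 314.] [248. 160.]
0.045 [302. 314.] [305. 160.]
[277. 229.]
```

View pics/w5.png

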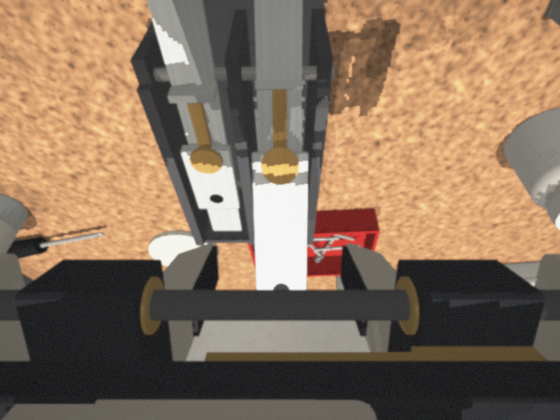

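The plate edges are at u≈254–307 (centre about 280.5) and the fingers are centred at about 277, so the y offset is within 1 mm. I'm moving in.

Call:
{"name": "move_arm", "arguments": {"grip_force": 30, "deltas": [{"x":-0.003,"y":0.0005,"z":0.03,"wx":0,"wy":-0.4,"wz":0,"hand":0.7},{"x":-0.003,"y":0.0005,"z":0.05,"wx":0,"wy":-0.4,"wz":0,"hand":0.7},{"x":-0.003,"y":0.0005,"z":0.059,"wx":0,"wy":-0.4,"wz":0,"hand":0.7},{"x":-0.003,"y":0.0005,"z":0.059,"wx":0,"wy":-0.4,"wz":0,"hand":0.7},{"x":-0.003,"y":0.0005,"z":0.059,"wx":0,"wy":-0.4,"wz":0,"hand":0.7}]}}

```text
time: 14.08
tool_pos: [0.5913, 0.0795, 0.1404]
tool_rot: [-3.129, 0.588, 2.996]
contact_force: [-0.1, 0.3, 0.1]
opening: 0.0639
```

```bash
python3 - <<'E'
from h import *
go(*cr(.102,.0293,.0045),np.pi-.145,.6)
im=viewer.read_camera("side");cv2.imwrite("pics/s6.png",cv2.resize(im[130:230,240:370,::-1],None,fx=5,fy=5,interpolation=cv2.INTER_CUBIC))
E
```

```text
pose [0.5913 0.0795 0.1404] [-3.129  0.588  2.996] F [-0.1  0.3  0.1] open 0.0639 t 14.07
delta mm [11.1 -6.   9.6] deg [-0.7 -0.7 -0. ]
```

View pics/s6.png

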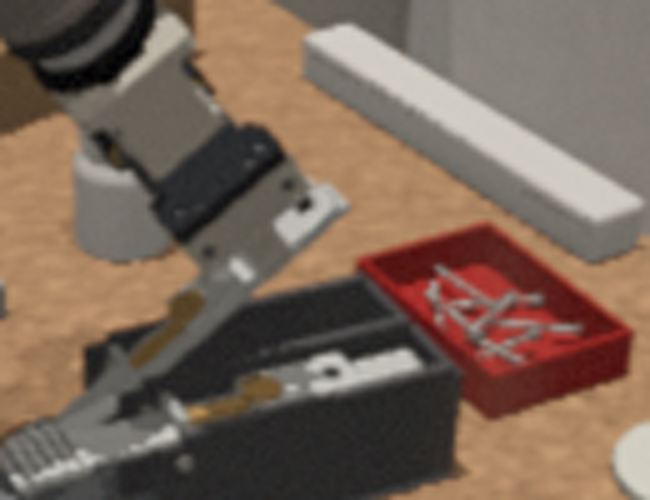

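```bash
python3 - <<'E'
from h import *
s=monitor.observe();print(s["qpos"].round(3),s["qvel"].round(3),s["contact_force"])
E
```

```text
[ 0.078  0.358  1.959 -0.504  0.284 -0.897] [ 0.002 -0.001  0.002 -0.004 -0.001  0.005] [-0.1980688   0.55018963  0.45248234]
```

Joint 5 is at its lower limit (0.28), so the full 0.6 tilt can't be reached. I'll use a 0.42 tilt and undo the difference when laying the paddle down.

```bash
python3 - <<'E'
from h import *
go(*cr(.102,.0293,.016),np.pi-.145,.42)
go(*cr(.102,.0293,.0065),np.pi-.145,.42)
E
```

```text
pose [0.5913 0.0795 0.1404] [-3.129  0.588  2.996] F [-0.2  0.6  0.5] open 0.0643 t 14.12
delta mm [11.3 -6.1 -1.9] deg [-0.7  9.6 -0.1]
pose [0.5913 0.0795 0.1404] [-3.129  0.588  2.996] F [-0.2  0.6  0.5] open 0.0643 t 14.12
delta mm [11.2 -6.   7.6] deg [-0.7  9.6 -0.1]
```

Call:
{"name": "move_arm", "arguments": {"deltas": [{"x":0,"y":0,"z":-0.01,"wx":0,"wy":4,"wz":0,"hand":0.7},{"x":0,"y":0,"z":-0.025,"wx":0,"wy":10,"wz":0,"hand":0.7},{"x":0,"y":0,"z":-0.025,"wx":0,"wy":10,"wz":0,"hand":0.7},{"x":0,"y":0,"z":-0.025,"wx":0,"wy":10,"wz":0,"hand":0.7}]}}

```text
time: 14.62
tool_pos: [0.5773, 0.0816, 0.16]
tool_rot: [-3.129, 0.414, 2.994]
contact_force: [0.0, -0.6, 0.8]
opening: 0.0641
```

```bash
python3 - <<'E'
from h import *
print(monitor.observe()["qpos"].round(3))
go(*cr(.102,.0293,.0065),np.pi-.145,.42)
E
```

```text
[ 0.061  0.336  1.823 -0.174  0.585 -1.233]
pose [0.5773 0.0816 0.16  ] [-3.129  0.414  2.994] F [ 0.  -0.6  0.8] open 0.0641 t 14.62
delta mm [ 4.6 -5.8 33.1] deg [-0.8 -0.3 -0.2]
```

Call:
{"name": "move_arm", "arguments": {"deltas": [{"x":0.004,"y":-0.006,"z":0.005,"wx":-0.8,"wy":0,"wz":0,"hand":0.7},{"x":0.0045,"y":-0.006,"z":0.02,"wx":-0.8,"wy":0,"wz":0,"hand":0.7},{"x":0.0045,"y":-0.006,"z":0.033,"wx":-0.8,"wy":0,"wz":0,"hand":0.7},{"x":0.0045,"y":-0.006,"z":0.033,"wx":-0.8,"wy":0,"wz":0,"hand":0.7},{"x":0.0045,"y":-0.006,"z":0.033,"wx":-0.8,"wy":0,"wz":0,"hand":0.7}]}}

```text
time: 15.25
tool_pos: [0.586, 0.0743, 0.1284]
tool_rot: [3.139, 0.413, 2.994]
contact_force: [0.2, -0.3, 0.2]
opening: 0.0643
```

```bash
python3 - <<'E'
from h import *
go(*cr(.102,.0293,.0065),np.pi-.145,.42)
p=viewer.camera_params("wrist");im=viewer.read_camera("wrist");cv2.imwrite("pics/w7.png",im[:,:,::-1])
E
```

```text
pose [0.586  0.0743 0.1284] [3.139 0.413 2.994] F [ 0.2 -0.3  0.2] open 0.0643 t 15.25
delta mm [ 0.7 -0.3  0.2] deg [ 0.1 -0.4 -0.1]
```

View pics/w7.png

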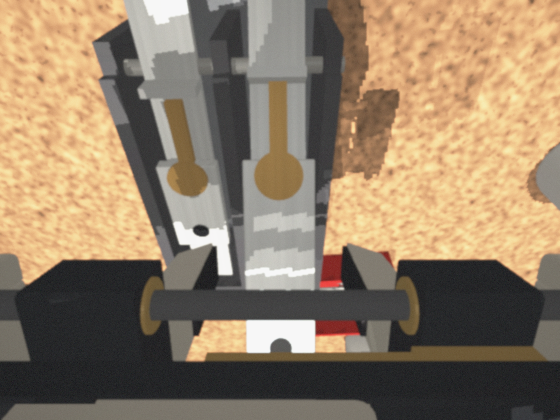

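The plate (u 248–316) sits between the fingers. I'm closing.

Call:
{"name": "move_arm", "arguments": {"grip_force": 30, "deltas": [{"x":0,"y":0,"z":0,"wx":0,"wy":0,"wz":0,"hand":0},{"x":0,"y":0,"z":0,"wx":0,"wy":0,"wz":0,"hand":0},{"x":0,"y":0,"z":0,"wx":0,"wy":0,"wz":0,"hand":0},{"x":0,"y":0,"z":0,"wx":0,"wy":0,"wz":0,"hand":0},{"x":0,"y":0,"z":0,"wx":0,"wy":0,"wz":0,"hand":0},{"x":0,"y":0,"z":0,"wx":0,"wy":0,"wz":0,"hand":0}]}}

```text
time: 16.05
tool_pos: [0.586, 0.0742, 0.1288]
tool_rot: [3.139, 0.413, 2.994]
contact_force: [-1.2, 0.0, 2.3]
opening: 0.0351
```

Call:
{"name": "move_arm", "arguments": {"grip_force": 35, "deltas": [{"x":0,"y":0,"z":-0.002,"wx":0,"wy":0,"wz":0,"hand":0},{"x":0,"y":0,"z":-0.01,"wx":0,"wy":0,"wz":0,"hand":0},{"x":0,"y":0,"z":-0.025,"wx":0,"wy":0,"wz":0,"hand":0},{"x":0,"y":0,"z":-0.045,"wx":0,"wy":0,"wz":0,"hand":0},{"x":0,"y":0,"z":-0.065,"wx":0,"wy":0,"wz":0,"hand":0},{"x":0,"y":0,"z":-0.07,"wx":0,"wy":0,"wz":0,"hand":0}]}}

```text
time: 16.8
tool_pos: [0.5582, 0.0783, 0.1948]
tool_rot: [3.139, 0.416, 2.994]
contact_force: [0.3, 0.6, -1.4]
opening: 0.0348
```

```bash
python3 - <<'E'
from h import *
go(.424,.338,.15,np.pi+.068,-.187)
p=viewer.camera_params("scene");print(plane(p,281,385,.0))
E
```

```text
pose [0.5582 0.0783 0.1948] [3.139 0.416 2.994] F [ 0.3  0.6 -1.4] open 0.0348 t 16.8
delta mm [174.5 237.1 -27.4] deg [ -1.3  34.4 -12.4]
[ 6.50216250e-01  3.36763312e-01 -1.11022302e-16]
```

Call:
{"name": "move_arm", "arguments": {"deltas": [{"x":0.012,"y":0.017,"z":-0.002,"wx":0,"wy":2,"wz":-0.5,"hand":0},{"x":0.04,"y":0.055,"z":-0.007,"wx":0,"wy":7,"wz":-2.5,"hand":0},{"x":0.07,"y":0.095,"z":-0.011,"wx":0,"wy":13,"wz":-4.5,"hand":0},{"x":0.1,"y":0.135,"z":-0.016,"wx":-0.5,"wy":19,"wz":-7,"hand":0},{"x":0.13,"y":0.175,"z":-0.02,"wx":-1,"wy":25,"wz":-9,"hand":0},{"x":0.155,"y":0.21,"z":-0.024,"wx":-1.3,"wy":30,"wz":-11,"hand":0},{"x":0.17,"y":0.23,"z":-0.027,"wx":-1.3,"wy":33.5,"wz":-12.2,"hand":0},{"x":0.1745,"y":0.237,"z":-0.0275,"wx":-1.3,"wy":34.4,"wz":-12.4,"hand":0}]}}

```text
time: 17.8
tool_pos: [0.4235, 0.3386, 0.1475]
tool_rot: [3.141, -0.191, -3.073]
contact_force: [0.3, -0.7, -1.0]
opening: 0.0349
```

Call:
{"name": "move_arm", "arguments": {"deltas": [{"x":0,"y":0,"z":0,"wx":0,"wy":0,"wz":0,"hand":0},{"x":0,"y":0,"z":0,"wx":0,"wy":0,"wz":0,"hand":0}]}}

```text
time: 18.05
tool_pos: [0.4242, 0.3369, 0.1486]
tool_rot: [3.141, -0.188, -3.075]
contact_force: [0.2, 0.6, -0.8]
opening: 0.0352
```

```bash
python3 - <<'E'
from h import *
go(.424,.338,.04,np.pi+.068,-.187)
q=viewer.camera_params("side");d=viewer.read_camera("side");p=viewer.camera_params("scene");s=viewer.read_camera("scene")
a=cv2.resize(s[230:400,290:460,::-1],(480,480),interpolation=cv2.INTER_CUBIC)
# expected plate pose: tip at s, 6.5-4=2.5 above underside
t=monitor.observe()["tool_pos"];Ry=Rot.from_euler("z",.068)
def dot(im,P,off,f):
    u=(proj(P,X)-off)*f;cv2.circle(im,tuple(int(v) for v in u),3,(0,0,255),1)
b=np.ascontiguousarray(cv2.resize(d[90:210,150:250,::-1],(400,480),interpolation=cv2.INTER_CUBIC))[:, :310]
b=np.ascontiguousarray(b)
for x in(-.049,.063):
    for y in(-.018,.018):
        X=t+Ry.apply([x,y,.0055]);dot(a,p,np.array([290,230]),480/170);dot(b,q,np.array([150,90]),4)
cv2.imwrite("pics/s8.png",np.hstack([a,b]))
E
```

```text
pose [0.4242 0.3369 0.1486] [ 3.141 -0.188 -3.075] F [ 0.2  0.6 -0.8] open 0.0352 t 18.05
delta mm [-20.3   1.1 106.7] deg [ 0.  -0.1 -0.1]
```

View pics/s8.png

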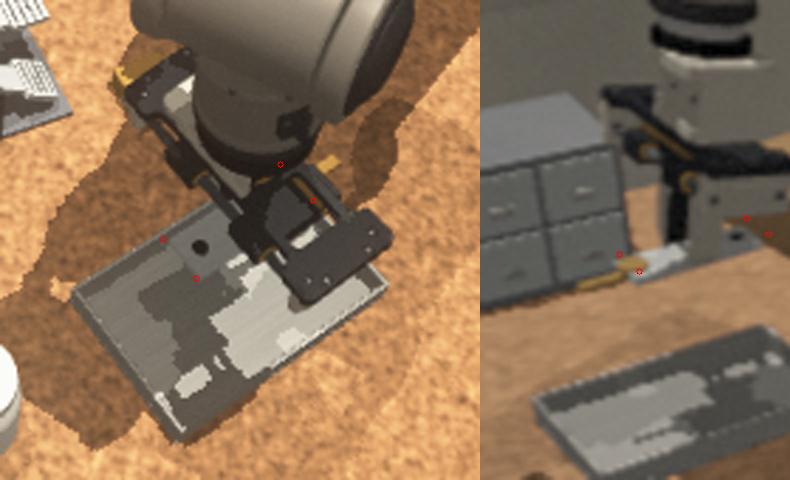

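The paddle hangs nearly level over the tray, with its free end at crop (200,250) within a few mm of prediction. I'm lowering it with force checks.

Call:
{"name": "move_arm", "arguments": {"deltas": [{"x":-0.005,"y":0.001,"z":0.025,"wx":0,"wy":0,"wz":0,"hand":0},{"x":-0.012,"y":0.001,"z":0.06,"wx":0,"wy":0,"wz":0,"hand":0},{"x":-0.018,"y":0.001,"z":0.09,"wx":0,"wy":0,"wz":0,"hand":0},{"x":-0.0215,"y":0.001,"z":0.11,"wx":0,"wy":0,"wz":0,"hand":0},{"x":-0.0235,"y":0.001,"z":0.122,"wx":0,"wy":0,"wz":0,"hand":0},{"x":-0.0245,"y":0.001,"z":0.128,"wx":0,"wy":0,"wz":0,"hand":0},{"x":-0.0245,"y":0.001,"z":0.129,"wx":0,"wy":0,"wz":0,"hand":0}]}}

```text
time: 19.02
tool_pos: [0.4238, 0.3388, 0.0173]
tool_rot: [3.141, -0.189, -3.074]
contact_force: [-0.2, 0.3, -1.9]
opening: 0.0351
```

Call:
{"name": "move_arm", "arguments": {"deltas": [{"x":-0.0004,"y":0,"z":0.002,"wx":0,"wy":0,"wz":0,"hand":0},{"x":-0.0008,"y":0,"z":0.004,"wx":0,"wy":0,"wz":0,"hand":0},{"x":-0.0008,"y":0,"z":0.004,"wx":0,"wy":0,"wz":0,"hand":0}]}}

```text
time: 19.4
tool_pos: [0.4236, 0.3388, 0.0131]
tool_rot: [3.141, -0.189, -3.074]
contact_force: [-0.6, 0.2, -1.2]
opening: 0.0352
```

Call:
{"name": "move_arm", "arguments": {"deltas": [{"x":-0.0003,"y":0,"z":0.0015,"wx":0,"wy":0,"wz":0,"hand":0},{"x":-0.0005,"y":0,"z":0.003,"wx":0,"wy":0,"wz":0,"hand":0},{"x":-0.0005,"y":0,"z":0.003,"wx":0,"wy":0,"wz":0,"hand":0}]}}

```text
time: 19.77
tool_pos: [0.4234, 0.3387, 0.0098]
tool_rot: [3.141, -0.19, -3.074]
contact_force: [0.7, -0.2, -1.7]
opening: 0.0351
```

Call:
{"name": "move_arm", "arguments": {"deltas": [{"x":-0.0002,"y":0,"z":0.001,"wx":0,"wy":0,"wz":0,"hand":0},{"x":-0.0004,"y":0,"z":0.002,"wx":0,"wy":0,"wz":0,"hand":0},{"x":-0.0004,"y":0,"z":0.002,"wx":0,"wy":0,"wz":0,"hand":0}]}}

```text
time: 20.15
tool_pos: [0.4235, 0.3388, 0.0081]
tool_rot: [3.141, -0.189, -3.074]
contact_force: [0.1, -0.4, 1.2]
opening: 0.035
```

Call:
{"name": "move_arm", "arguments": {"deltas": [{"x":-0.0002,"y":0,"z":0.001,"wx":0,"wy":0,"wz":0,"hand":0},{"x":-0.0002,"y":0,"z":0.001,"wx":0,"wy":0,"wz":0,"hand":0}]}}

```text
time: 20.4
tool_pos: [0.4236, 0.3388, 0.0079]
tool_rot: [3.141, -0.189, -3.074]
contact_force: [-2.1, -0.5, 8.4]
opening: 0.035
```

Call:
{"name": "move_arm", "arguments": {"deltas": [{"x":0,"y":0,"z":0,"wx":0,"wy":0,"wz":0,"hand":0.6},{"x":0,"y":0,"z":0,"wx":0,"wy":0,"wz":0,"hand":0.6},{"x":0,"y":0,"z":0,"wx":0,"wy":0,"wz":0,"hand":0.6},{"x":0,"y":0,"z":0,"wx":0,"wy":0,"wz":0,"hand":0.6},{"x":0.004,"y":0,"z":-0.02,"wx":0,"wy":0,"wz":0,"hand":0.6},{"x":0.015,"y":0,"z":-0.08,"wx":0,"wy":0,"wz":0,"hand":0.6},{"x":0.028,"y":0,"z":-0.14,"wx":0,"wy":0,"wz":0,"hand":0.6},{"x":0.04,"y":0,"z":-0.2,"wx":0,"wy":0,"wz":0,"hand":0.6}]}}

```text
time: 21.4
tool_pos: [0.4216, 0.3384, 0.2127]
tool_rot: [3.141, -0.189, -3.074]
contact_force: [1.2, 1.2, -0.7]
opening: 0.0552
```

```bash
python3 - <<'E'
from h import *
t=rk(.13,.029,0);print(t)
go(t[0],t[1],.21,np.pi/2-.145)
# plate/key check in tray: brass pixels and predicted position
s=viewer.read_camera("side");cv2.imwrite("pics/s9.png",s[:,:,::-1]);q=viewer.camera_params("side")
hsv=cv2.cvtColor(s,cv2.COLOR_RGB2HSV);R=Rot.from_euler("z",.068);c=np.array([.4235,.3388,0])
m=(hsv[...,0]>12)&(hsv[...,0]<28)&(hsv[...,1]>130)
k=np.zeros_like(m);k[165:215,160:245]=1;v,u=np.nonzero(m&k);print("brass px",len(u),u.mean() if len(u) else 0,v.mean() if len(u) else 0)
print("key predicted",proj(q,c+R.apply([-.06,0,.009])))
if len(u):print("brass world at z=.009",plane(q,u.mean(),v.mean(),.009))
E
```

```text
[0.63432605 0.06671166 0.        ]
pose [0.4216 0.3384 0.2127] [ 3.141 -0.189 -3.074] F [ 1.2  1.2 -0.7] open 0.0552 t 21.4
delta mm [-191.  -285.4  -34. ] deg [ -9.7  -7.8 101.8]
brass px 17 188.58823529411765 196.7058823529412
key predicted [189.60643813 196.10872704]
brass world at z=.009 [0.35944853 0.3330547  0.009     ]
```

The brass key shows at side pixel (189,197). I predicted (190,196) for a flat paddle on the tray floor, so it lies flat. Now I bring the empty cradle down.

Call:
{"name": "move_arm", "arguments": {"deltas": [{"x":-0.025,"y":-0.04,"z":-0.02,"wx":-1,"wy":-0.8,"wz":10.4,"hand":0},{"x":-0.05,"y":-0.08,"z":-0.044,"wx":-2,"wy":-1.6,"wz":20.5,"hand":0},{"x":-0.075,"y":-0.12,"z":-0.044,"wx":-3,"wy":-2.4,"wz":31,"hand":0},{"x":-0.1,"y":-0.16,"z":-0.044,"wx":-4,"wy":-3.2,"wz":41,"hand":0},{"x":-0.12,"y":-0.195,"z":-0.044,"wx":-5,"wy":-4,"wz":51,"hand":0},{"x":-0.14,"y":-0.23,"z":-0.044,"wx":-6,"wy":-4.8,"wz":61,"hand":0},{"x":-0.16,"y":-0.26,"z":-0.044,"wx":-7,"wy":-5.5,"wz":71,"hand":0},{"x":-0.176,"y":-0.284,"z":-0.044,"wx":-8,"wy":-6.3,"wz":81,"hand":0}]}}

```text
time: 22.45
tool_pos: [0.6224, 0.0659, 0.22]
tool_rot: [-3.117, -0.036, 1.782]
contact_force: [0.6, -0.4, 0.1]
opening: 0.0005
```

```bash
python3 - <<'E'
from h import *
t=rk(.115,.029,0)
go(t[0],t[1],.21,np.pi/2-.145)
E
```

```text
pose [0.6224 0.0659 0.22  ] [-3.117 -0.036  1.782] F [ 0.6 -0.4  0.1] open 0.0005 t 22.45
delta mm [ 3.2 -1.9 10.2] deg [-1.7 -1.8 20.4]
```

Call:
{"name": "move_arm", "arguments": {"deltas": [{"x":0.003,"y":-0.002,"z":0.005,"wx":-0.8,"wy":-0.9,"wz":10,"hand":0},{"x":0.003,"y":-0.002,"z":0.01,"wx":-1.7,"wy":-1.8,"wz":20.4,"hand":0},{"x":0.003,"y":-0.002,"z":0.01,"wx":-1.7,"wy":-1.8,"wz":20.4,"hand":0},{"x":0.003,"y":-0.002,"z":0.01,"wx":-1.7,"wy":-1.8,"wz":20.4,"hand":0}]}}

```text
time: 22.95
tool_pos: [0.6189, 0.0702, 0.211]
tool_rot: [-3.141, -0.0, 1.437]
contact_force: [0.1, -0.3, 0.5]
opening: 0.0001
```

```bash
python3 - <<'E'
from h import *
t=rk(.115,.029,0)
go(t[0],t[1],.075,np.pi/2-.145)
E
```

```text
pose [0.6189 0.0702 0.211 ] [-3.141 -0.     1.437] F [ 0.1 -0.3  0.5] open 0.0001 t 22.95
delta mm [ -1.3   0.9 136. ] deg [-0.  -0.   0.6]
```

Call:
{"name": "move_arm", "arguments": {"deltas": [{"x":-0.001,"y":0.001,"z":0.02,"wx":0,"wy":0,"wz":0.6,"hand":0},{"x":-0.001,"y":0.001,"z":0.04,"wx":0,"wy":0,"wz":0.6,"hand":0},{"x":-0.001,"y":0.001,"z":0.056,"wx":0,"wy":0,"wz":0.6,"hand":0},{"x":-0.001,"y":0.001,"z":0.072,"wx":0,"wy":0,"wz":0.6,"hand":0},{"x":-0.001,"y":0.001,"z":0.086,"wx":0,"wy":0,"wz":0.6,"hand":0},{"x":-0.001,"y":0.001,"z":0.1,"wx":0,"wy":0,"wz":0.6,"hand":0},{"x":-0.001,"y":0.001,"z":0.112,"wx":0,"wy":0,"wz":0.6,"hand":0},{"x":-0.001,"y":0.001,"z":0.122,"wx":0,"wy":0,"wz":0.6,"hand":0}]}}

```text
time: 23.95
tool_pos: [0.6199, 0.069, 0.0884]
tool_rot: [3.141, 0.0, 1.422]
contact_force: [1.4, 0.3, 3.4]
opening: 0.0
```

Call:
{"name": "move_arm", "arguments": {"deltas": [{"x":0,"y":0,"z":0.006,"wx":0,"wy":0,"wz":0,"hand":0},{"x":0,"y":0,"z":0.012,"wx":0,"wy":0,"wz":0,"hand":0},{"x":0,"y":0,"z":0.015,"wx":0,"wy":0,"wz":0,"hand":0},{"x":0,"y":0,"z":0.015,"wx":0,"wy":0,"wz":0,"hand":0}]}}

```text
time: 24.45
tool_pos: [0.619, 0.0691, 0.0735]
tool_rot: [-3.14, 0.0, 1.422]
contact_force: [0.1, 0.1, 0.0]
opening: 0.0005
```

Call:
{"name": "move_arm", "arguments": {"deltas": [{"x":0,"y":0,"z":0.002,"wx":0,"wy":0,"wz":0,"hand":0},{"x":0,"y":0,"z":0.004,"wx":0,"wy":0,"wz":0,"hand":0},{"x":0,"y":0,"z":0.005,"wx":0,"wy":0,"wz":0,"hand":0}]}}

```text
time: 24.82
tool_pos: [0.6193, 0.0691, 0.0691]
tool_rot: [-3.14, 0.0, 1.422]
contact_force: [-3.3, 0.9, 8.8]
opening: 0.0007
```

Call:
{"name": "move_arm", "arguments": {"deltas": [{"x":0,"y":0,"z":-0.03,"wx":0,"wy":0,"wz":0,"hand":0},{"x":0,"y":0,"z":-0.09,"wx":0,"wy":0,"wz":0,"hand":0},{"x":0,"y":0,"z":-0.15,"wx":0,"wy":0,"wz":0,"hand":0},{"x":-0.06,"y":0,"z":-0.16,"wx":0,"wy":0,"wz":0,"hand":0},{"x":-0.12,"y":-0.03,"z":-0.16,"wx":0,"wy":0,"wz":0,"hand":0},{"x":-0.18,"y":-0.06,"z":-0.16,"wx":0,"wy":0,"wz":0,"hand":0},{"x":-0.2,"y":-0.08,"z":-0.16,"wx":0,"wy":0,"wz":0,"hand":0},{"x":-0.2,"y":-0.08,"z":-0.16,"wx":0,"wy":0,"wz":0,"hand":0}]}}

```text
time: 25.82
tool_pos: [0.5093, -0.1184, 0.2289]
tool_rot: [-3.14, 0.0, 1.419]
contact_force: [0.6, 0.0, -1.6]
opening: 0.0002
```

```bash
python3 - <<'E'
from h import *
print(monitor.observe()["tool_pos"],monitor.observe()["time"])
for n,old in(("scene","s2b"),("side","s2")):
    q=viewer.camera_params(n);s=viewer.read_camera(n);cv2.imwrite(f"pics/{n}9.png",s[:,:,::-1]);o=cv2.imread(f"pics/{old}.png")[:,:,::-1]
    hsv=lambda i:cv2.cvtColor(np.ascontiguousarray(i),cv2.COLOR_RGB2HSV)
    for name,c in(("left tab",rk(-.068,.029,.072)),("right tab",rk(-.068,-.025,.072)),("left far",rk(.15,.029,.069)),("short hole",rk(.105,-.025,.077)),("hammer",[.42,-.307,.03])):
        u,v=proj(q,c).astype(int);w=18
        T=np.ascontiguousarray(o[v-8:v+9,u-8:u+9]);r=cv2.matchTemplate(np.ascontiguousarray(s[v-w:v+w+1,u-w:u+w+1]),T,cv2.TM_CCOEFF_NORMED)
        _,mx,_,l=cv2.minMaxLoc(r);print(n,name,"shift px",l[0]-10,l[1]-10,"score",round(mx,2))
    m=(hsv(s)[...,0]>12)&(hsv(s)[...,0]<28)&(hsv(s)[...,1]>130);k=np.zeros_like(m)
    u,v=proj(q,[.36,.335,.009]).astype(int);k[v-12:v+13,u-14:u+15]=1;b,a=np.nonzero(m&k)
    if len(a):print(n,"key",len(a),plane(q,a.mean(),b.mean(),.009).round(3))
E
```

```text
[ 0.5093494  -0.11842061  0.2288934 ] 25.825
scene left tab shift px 0 0 score 0.88
scene right tab shift px 0 0 score 0.96
scene left far shift px 0 2 score 0.68
scene short hole shift px 0 0 score 1.0
scene hammer shift px -7 1 score 0.81
scene key 99 [0.366 0.333 0.009]
side left tab shift px 0 0 score 0.96
side right tab shift px 0 0 score 0.98
side left far shift px 10 6 score 0.52
side short hole shift px 0 0 score 0.56
side hammer shift px -5 1 score 0.81
side key 11 [0.359 0.332 0.009]
```

The tabs, short paddle and key match. The hammer patch does not, possibly because of the arm's shadow, so I check its position directly.

```bash
python3 - <<'E'
from h import *
M=Rot.from_euler("z",-.299)
for f,n in(("s2b","scene"),("scene9","scene"),("s2","side"),("side9","side")):
    q=viewer.camera_params(n);h=cv2.cvtColor(cv2.imread(f"pics/{f}.png"),cv2.COLOR_BGR2HSV)
    poly=np.array([proj(q,np.array([.453,-.315,.01])+M.apply([x,y,0])) for x,y in((-.11,-.06),(.11,-.06),(.11,.06),(-.11,.06))],np.int32)
    k=np.zeros(h.shape[:2],np.uint8);cv2.fillPoly(k,[poly],1)
    v,u=np.nonzero((k>0)&(h[...,2]>75)&(h[...,1]<90))
    W=np.array([M.inv().apply(plane(q,a,b,.028)-[.453,-.315,0]) for a,b in zip(u,v)])
    print(f,len(u),"mat-frame min/max",W.min(0)[:2].round(3),W.max(0)[:2].round(3),"head part y mean",W[W[:,0]<W[:,0].min()+.025].mean(0)[:2].round(3))
    print("handle axis mean y",W[(W[:,0]>-.04)][:,1].mean().round(3))
E
```

```text
s2b 572 mat-frame min/max [-0.097 -0.046] [0.094 0.064] head part y mean [-0.084  0.008]
handle axis mean y 0.011
scene9 708 mat-frame min/max [-0.097 -0.046] [0.097 0.066] head part y mean [-0.084  0.01 ]
handle axis mean y -0.001
s2 1260 mat-frame min/max [-0.102 -0.071] [0.019 0.045] head part y mean [-0.09 -0.01]
handle axis mean y -0.012
side9 1410 mat-frame min/max [-0.102 -0.071] [0.024 0.047] head part y mean [-0.09 -0.01]
handle axis mean y -0.01
```

The hammer hasn't moved: same extents (-0.097 to 0.097 m) in the mat frame before and after, so the patch mismatch was shadow. Handing in.

```bash
python3 -c "
from cell import robot
print(robot.hand_in())"
```

```text
the job is handed in; nothing more can be done
None
```

I carried out all the steps and handed the job in at about 26 s; the hand-in gives no verdict.

**What I did**
- **Hammer:** I laid it on the mat, along the mat's long side.
- **Tipping the cradle:** I pressed the left tab down to its stop, where the force reached 36 N. A picture showed the cradle tipped up with the long paddle still in it.
- **Long paddle:** I gripped it and laid it in the key tray. I let go only after it touched the floor.
- **Cradle back down:** I pushed the empty cradle down until it met its stop (8.8 N, fingertips at 69 mm, its level height). Then I moved the arm clear.

**Last checks**
- **Matches:** Both tabs are back at the pixels they had before the press, and the short paddle has not moved in the scene view. The long paddle's key is within a few mm of where it should be if the paddle lies flat. The hammer is still inside the mat with the same outline.
- **Did not match:** The patch comparison scored poorly for the left cradle's far end (the paddle is no longer there) and for the short paddle's hole in the side view. It also showed a 5–7 px shift for the hammer. I put the hammer shift down to arm shadow, because its measured outline on the mat had not changed.
- **Not checked:** I did not measure the bystanders, and I had no picture views left for a final look.

**On the way:** The grasp tilted to match the paddle hit the limit of joint 5, so I gripped it at a smaller tilt and corrected for that when laying it down.

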